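# Raise a sprung drip-stand rod to its length mark and hold it

### The arm

A 6-joint arm with a two-finger parallel gripper is mounted at the origin on a cart in front of the work surface, level with it; the furniture and walls round the work are solid. World frame = base frame: x ahead of the robot, y to its left, z up, the work surface at z = 0. Lengths are in m, angles in rad, forces in N, time in s.
With the tool pointing down it reaches from about 0.325 to 0.85 m from the base axis. Payload 15.5 kg.
Tool frame: the origin (TCP) lies at the very end of the fingers, on their centre line; the grasp point (between the pads) lies 19 mm behind it; z points along the fingers, y is the line along which they close (so a half turn about z gives the same grasp; the last joint's range is limited). The gripper opens to 91 mm and grips with 3 to 60 N. Pads are 32 mm wide; open, the fingers measure 118 mm over their backs; the gripper's body (76 mm by 178 mm) begins 60 mm behind the grasp point.
Start: joints at [1.181, 0.494, 1.345, -0, 1.302, -0.096], TCP at [0.182, 0.598, 0.188] pointing down, gripper open.
Joint ranges: [-2.91, 2.91], [-0.82, 2.16], [0.22, 2.67], [-1.22, 4.37], [0.12, 2.79], [-3.08, 3.08]. Speed limits (rad/s): [1.89, 1.89, 2.57, 3.01, 3.01, 3.01].

### API

Orientations are given as a unit quaternion [w, x, y, z].
In Python, from workcell import arm gives the robot as it stands.
- The arm moves only by the shell command python3 -m pendant 'ROWS' [FORCE]. ROWS is JSON, a list of rows, each a list of 3 entries, a list of its own where there are three numbers: the shift along the world's x, y, z in mm, then the turn, a rotation vector about the world's x, y, z in degrees, then the closure, from -1 (fully open) to 1 (shut), so that 0 is half open. In form: [[[x, y, z], [rx, ry, rz], gripper], ...]. A call has 1 to 20 rows; each row shifts and turns the commanded pose from where the row before left it; what a row does not reach is not made up. A row lasts 1/8 s, in which the tool goes at most 62.5 mm and 10.7 degrees, less where a joint would pass 70% of its speed; a pose out of reach is approached as far as the arm can. A call with a gripper value outside its range is refused whole. The fingers move at their own pace and stop on an object; FORCE is the grip in N (left out, the last holds). Time passes only in rows, so rows that do not move let the fingers close. It gives the time, the measured TCP pose, the force, the opening and the grip force at its end, in the units of the state.
- arm.state(): the state, without advancing time (a new reading comes with each control period).
- arm.camera(name): name is "scene" or "top" or "wrist"; returns (picture, depth): 384x512x3 uint8, blue, green, red; 384x512 float32, m along the optical axis (not along the pixel's ray), 0 where there is no reading.
- arm.calibration(name): a dict with "vfov" (degrees; the focal length in pixels is half the picture's height over the tangent of half this angle, whatever the lens; pixels are square), "cx", "cy" (the principal point, pixels), "k1" (the pictures are not rectified: a ray, as slopes to the right and down, at radius r is drawn at 1 + k1 r^2 times it, then the intrinsics apply), "view" (4x4, takes a point from world to camera coordinates); the wrist camera has in their place "T_tool_cam" (4x4, takes a point from camera to tool coordinates, whose origin is the TCP and whose axes are the flange's). Camera axes: x right, y down, z forward; pixel columns grow to the right and rows downward; lengths in m; the calibration is good to about 2 mm. A picture is of the moment at which its call begins: read the wrist's pose just before it. calibration takes no time and is no camera call.
- arm.hand_in(): hands the job in; it is judged then, once.
Trained networks look in the newest picture that a camera, given by its name, has taken for a name from the list of things; names that differ only in an ending like _2 or _b are one class to them, and where a whole thing is asked for, a point or a joint stands for the part that bears it (a point fixed in the world has none). Each returns a list of dicts, best first, with "score" (0 to 1); they miss things now and then, are a little off and sometimes report something else, mostly with a low value. They report only what shows in the picture. A call takes as long as a camera call. They do not tell look-alikes from the thing itself.
- arm.boxes_of(camera, label): "centre" ([column, row] in pixels, amid what is visible of it).
- arm.cut_out(camera, label): "mask" (384x512 bool, what is visible of it) and "centre" ([column, row] in pixels, amid what is visible of it).
- arm.landmark_of(camera, label): "centre" ([column, row] in pixels: a listed point, or the origin of a listed thing).
The state is a dict: "time": time; "q": joint angles; "qd": joint speeds; "joint_torque": joint torques, N m; "tool_pos": TCP position; "ee_rot": TCP orientation; "contact_force": force on the tool from outside, world axes, zero at the start; "torque": the same for the moment, N m; "grip_width": opening from 0.0 (shut) to 1.0 (fully open); "grasp_force": force on a finger pad.
Only numpy, scipy, OpenCV 4.12 (cv2) and the standard library are available. Lean on these libraries where they do the work, as an engineer would, in place of code of your own. Each camera call takes 0.05 s, during which the arm holds its last target. There are 200 camera calls.

### The job

Two look-alike bench drip stands stand on the worktop: on one the collar is loose, so that its inner rod slides up against a spring; on the other the collar is clamped tight and a light upward pull on the crossbar will not move it. Find the loose one by feel, pull its rod up until the groove round it is level with the rim of the collar, and finish while still holding it there, so that a colleague can tighten the collar. Never let the rod snap back, and leave the carton, pill bottle and saline bottle where they stand.

Things in the scene. Friction and masses are not known exactly. Their poses are not given: they have to be found in the camera images.
- stand_a: one of two look-alike drip stands, fixed on the worktop; which is loose cannot be seen, it must be felt. Grey foot 100 mm across, upright steel tube 20 mm across, grey collar 32 mm across with a black wing screw reaching 40 mm out along the stand's -x (towards the robot at yaw 0). An inner rod, 12 mm across, with a crossbar on top rises from the collar. Origin: centre of the foot's underside, z up
- stand_b: the other drip stand, same shape, sizes and frame as stand_a
- stand_a_rim (a point): centre of the rim of stand_a's collar, 150 mm above the worktop
- stand_b_rim (a point): centre of the rim of stand_b's collar, 150 mm above the worktop
- rod_a_bar (a point): centre of the crossbar of stand_a, on the rod's axis, 45 mm above the rim (195 mm above the worktop) while the rod is down; rises with the rod. Bar: 84 mm along the stand's y, 14 mm thick along its x, 16 mm high; grip it from above in the middle, across its thickness. Thin hooks at its ends, 66 mm from the axis, rise 24 mm above its centre. Only the 12 mm rod lies between bar and rim
- rod_b_bar (a point): centre of the crossbar on stand_b's rod, same as on stand_a
- rod_a (a joint): how far stand_a's rod is pulled up, m: 0 down (as it starts), 0.110 end stop. Its groove (8 mm tall, 7 mm across) is at first hidden in the tube, its middle 80 mm below the rim: level with the rim at 0.080. A loose rod resists with 4 to 7 N at first, 0.6 N more per cm, up to 11 N at the groove, and springs back when let go; a clamped rod cannot be pulled up
- rod_b (a joint): how far stand_b's rod is pulled up, m; all as for rod_a, with the groove in the same place
- carton_gauze: small printed carton lying on the worktop, 50 x 70 x 35 mm, origin at the centre of its underside; a bystander
- pill_bottle: pill bottle standing on the worktop, 49 mm diameter, 87 mm tall, origin at the centre of its underside; a bystander
- saline_1: clear saline bottle with a screw cap standing on the worktop, 58 mm diameter, 165 mm tall, origin at the centre of its underside; a bystander
Things that resemble listed ones, but are neither listed nor needed, are in the scene too. What is shaped like the stand_a but yellow is not meant.

How it is judged:
By the outcome, as a careful person would: the job done as asked, in the order asked, and still so for the second after the job is handed in, while the arm keeps its last pose, push and grip.
It also fails if it takes over 56 s, if anything falls off the work surface, if the arm or the gripper's body presses on something with over 40 N, if the wrist force passes 120 N, or if a joint passes its speed limit or range.

## Working session

There is one attempt and no reset: what is moved stays moved. The work goes in short steps, Python scripts to look and compute and a shell command to move; the robot and the scene stay as the last step left them, time stands still between calls to the robot, and variables do not carry over. Pictures are saved under pics/ and viewed, at most 10 in all, crops included, and the job is handed in when it is done.

```bash
mkdir -p pics
cat > h.py <<'E'
import numpy as np, cv2
from workcell import arm
def K(n):
    c=arm.calibration(n); f=192/np.tan(np.radians(c["vfov"])/2); return c,f
def Twc(n,st=None):
    c,f=K(n)
    if n!="wrist": return np.linalg.inv(np.array(c["view"]))
    from scipy.spatial.transform import Rotation as R
    w,x,y,z=st["ee_rot"]; T=np.eye(4); T[:3,:3]=R.from_quat([x,y,z,w]).as_matrix(); T[:3,3]=st["tool_pos"]
    return T@np.array(c["T_tool_cam"])
def ray(n,px,st=None):
    c,f=K(n); d=np.array([(px[0]-c["cx"])/f,(px[1]-c["cy"])/f]); u=d.copy()
    for _ in range(20): u=d/(1+c["k1"]*(u@u))
    T=Twc(n,st); return T[:3,3],T[:3,:3]@np.array([u[0],u[1],1])
def atz(n,px,z,st=None):
    o,d=ray(n,px,st); return o+d*(z-o[2])/d[2]
def atd(n,px,dep,st=None):
    o,d=ray(n,px,st); return o+d*dep
def pts(n,dep,mask,st=None):
    ys,xs=np.nonzero(mask&(dep>0)); return np.array([atd(n,(x,y),dep[y,x],st) for x,y in zip(xs,ys)])
E
python3 - <<'E'
from h import *
np.set_printoptions(precision=3,suppress=True)
for n in("scene","top"):
    p,d=arm.camera(n); cv2.imwrite(f"pics/{n}.png",p); np.save(n+".npy",d)
    for l in("rod_a_bar","stand_a","stand_a_rim","carton_gauze","pill_bottle","saline_1"):
        for r in arm.landmark_of(n,l):
            z={"rod_a_bar":.195,"stand_a_rim":.15}.get(l,0)
            print(n,l,np.round(r["centre"]),round(r["score"],2),atz(n,r["centre"],z))
print(arm.state())
E
```

```text
scene rod_a_bar [291. 306.] 0.92 [ 0.456 -0.722  0.195]
scene rod_a_bar [223. 190.] 0.74 [ 0.455 -0.357  0.195]
scene stand_a [226. 235.] 0.91 [ 0.447 -0.357  0.   ]
scene stand_a [195. 163.] 0.88 [ 0.471 -0.042  0.   ]
scene stand_a [284. 340.] 0.87 [ 0.452 -0.714  0.   ]
scene stand_a_rim [222. 196.] 0.56 [ 0.455 -0.338  0.15 ]
scene stand_a_rim [290. 315.] 0.56 [ 0.456 -0.721  0.15 ]
scene carton_gauze [217. 194.] 0.51 [ 0.485 -0.204  0.   ]
scene pill_bottle [299. 213.] 0.91 [ 0.676 -0.378  0.   ]
scene saline_1 [301. 253.] 0.56 [ 0.613 -0.505  0.   ]
top rod_a_bar [371. 221.] 0.48 [ 0.463 -0.721  0.195]
top rod_a_bar [248. 221.] 0.47 [ 0.457 -0.341  0.195]
top stand_a [356. 227.] 0.72 [ 0.46  -0.717  0.   ]
top stand_a [249. 229.] 0.68 [ 0.448 -0.344  0.   ]
top stand_a [165. 219.] 0.64 [ 0.481 -0.051  0.   ]
top stand_a_rim [250. 223.] 0.86 [ 0.455 -0.347  0.15 ]
top carton_gauze [206. 220.] 0.52 [ 0.477 -0.195  0.   ]
top pill_bottle [258. 163.] 0.71 [ 0.685 -0.372  0.   ]
top saline_1 [292. 180.] 0.72 [ 0.626 -0.493  0.   ]
{'time': 0.7, 'q': array([ 1.181,  0.494,  1.345, -0.   ,  1.302, -0.095]), 'qd': array([ 0.   , -0.001, -0.   ,  0.   , -0.001,  0.001]), 'joint_torque': array([  0.001, -87.853, -38.221,   0.071,   0.044,  -0.   ]), 'tool_pos': array([0.182, 0.598, 0.188]), 'ee_rot': array([0.   , 0.147, 0.989, 0.   ]), 'contact_force': array([-0.148, -0.471,  0.48 ]), 'torque': array([-0.039,  0.084, -0.002]), 'grasp_force': 0.0, 'grip_width': 1.0001336499820146}
```

View pics/scene.png

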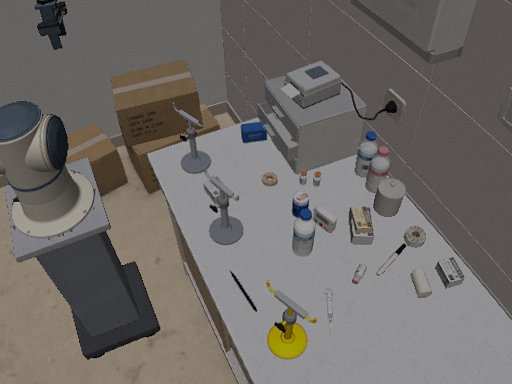

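View pics/top.png

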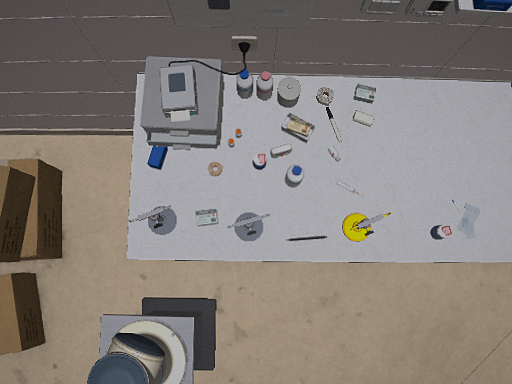

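The grey stands show at top pixels (249,226) and (160,219), in the scene view at (226,235) and (195,163). The third, at top (357,227), is yellow and so not meant. I'll confirm in an enlarged crop and measure the bars.

Run:
```python
from h import *
np.set_printoptions(precision=3,suppress=True)
p=cv2.imread("pics/top.png"); cv2.imwrite("pics/crop.png",cv2.resize(p[185:255,120:280],None,fx=5,fy=5,interpolation=cv2.INTER_CUBIC))
for n in("top","scene"):
    d=np.load(n+".npy")
    P=pts(n,d,np.ones_like(d,bool))
    for c in((.45,-.345),(.475,-.045)):
        s=np.hypot(P[:,0]-c[0],P[:,1]-c[1])<.11
        Q=P[s&(P[:,2]>.178)&(P[:,2]<.23)]
        B=Q[Q[:,2]<.23]; m=B.mean(0); 
        e=(B-m)[:,:2]; w,v=np.linalg.eigh(e.T@e); a=v[:,1]
        t=e@a
        F=P[s&(P[:,2]<.03)&(P[:,2]>.006)]
        print(n,len(B),"mean",m,"mid",m[:2]+a*(t.min()+t.max())/2,"span",np.ptp(t),"bar yaw",np.degrees(np.arctan2(a[1],a[0])),"foot",F.mean(0), len(F))
    for l,b in (("desk x range",0),):
        pass
```

```text
Traceback (most recent call last):
  File "h.py", line 20, in pts
    ys,xs=np.nonzero(mask&(dep>0)); return np.array([atd(n,(x,y),dep[y,x],st) for x,y in zip(xs,ys)])
                                                     ~~~^^^^^^^^^^^^^^^^^^^^^
  File "h.py", line 18, in atd
    o,d=ray(n,px,st); return o+d*dep
        ~~~^^^^^^^^^
  File "h.py", line 12, in ray
    c,f=K(n); d=np.array([(px[0]-c["cx"])/f,(px[1]-c["cy"])/f]); u=d.copy()
        ~^^^
  File "h.py", line 4, in K
    c=arm.calibration(n); f=192/np.tan(np.radians(c["vfov"])/2); return c,f
ValueError: time passes only in moves, steps and waits
```

View pics/crop.png

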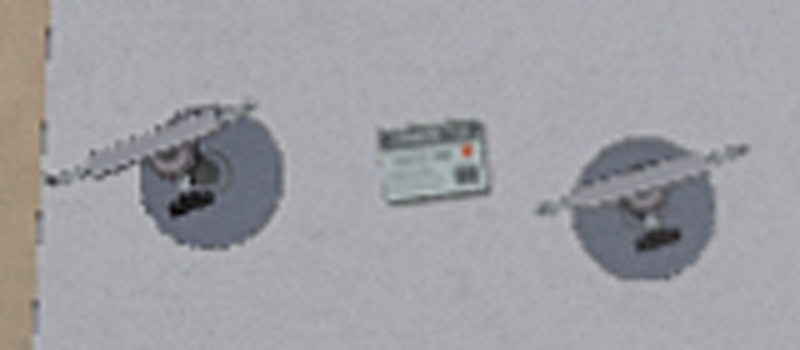

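The crop shows both stands grey, with their bars tilted about 15° in the image. Calibration has to be cached, so I'll redo the measurement.

```bash
sed -i 's/^def K(n):/from functools import lru_cache\n@lru_cache(None)\ndef K(n):/' h.py
python3 - <<'E'
from h import *
np.set_printoptions(precision=3,suppress=True)
for n in("top","scene"):
    d=np.load(n+".npy")
    P=pts(n,d,np.ones_like(d,bool))
    for c in((.45,-.345),(.475,-.045)):
        s=np.hypot(P[:,0]-c[0],P[:,1]-c[1])<.11
        B=P[s&(P[:,2]>.178)&(P[:,2]<.235)]; m=B.mean(0)
        e=(B-m)[:,:2]; w,v=np.linalg.eigh(e.T@e); a=v[:,1]; t=e@a
        F=P[s&(P[:,2]<.03)&(P[:,2]>.006)]
        print(n,len(B),"mean",m,"mid",m[:2]+a*(t.min()+t.max())/2,"span",np.ptp(t),"yaw",np.degrees(np.arctan2(a[1],a[0])),"zmax",B[:,2].max(),"foot",F.mean(0), len(F))
print(arm.calibration("wrist"))
E
```

```text
top 168 mean [ 0.459 -0.342  0.203] mid [ 0.458 -0.341] span 0.13504460981285127 yaw 107.6693542923345 zmax 0.2210049533375109 foot [ 0.453 -0.341  0.012] 669
top 181 mean [ 0.476 -0.042  0.202] mid [ 0.476 -0.042] span 0.13702595443483817 yaw 111.81684563276131 zmax 0.22181564816455612 foot [ 0.472 -0.051  0.013] 614
scene 251 mean [ 0.453 -0.344  0.2  ] mid [ 0.452 -0.342] span 0.13725805284776688 yaw 107.85251677246457 zmax 0.22014413086552032 foot [ 0.451 -0.35   0.014] 662
scene 191 mean [ 0.471 -0.046  0.199] mid [ 0.47  -0.044] span 0.13802573475686952 yaw 112.13336745350931 zmax 0.21932554202494725 foot [ 0.469 -0.052  0.014] 420
{'vfov': 65.51990836331102, 'cx': 256.3950803226443, 'cy': 189.94015839718747, 'k1': 0.004686243023669915, 'T_tool_cam': array([[ 0.   , -0.961, -0.275,  0.079],
       [ 1.   , -0.   ,  0.001,  0.   ],
       [-0.001, -0.275,  0.961, -0.197],
       [ 0.   ,  0.   ,  0.   ,  1.   ]])}
```

```bash
python3 -m pendant '[[[12,-27,20],[0,0,-2.5],-1],[[24,-54,15],[0,0,-4.5],-1],[[24,-54,15],[0,0,-4.5],-1],[[24,-54,15],[0,0,-4.5],-1],[[24,-54,15],[0,0,-4.5],-1],[[24,-54,10],[0,0,-4.5],-1],[[24,-54,10],[0,0,-4.5],-1],[[24,-54,10],[0,0,-4.5],-1],[[24,-54,0],[0,0,-4.5],-1],[[24,-54,0],[0,0,-4.5],-1],[[24,-54,0],[0,0,-4.5],-1],[[24,-54,0],[0,0,-4],-1],[[15,-22,0],[0,0,0],-1],[[0,0,0],[0,0,0],-1],[[0,0,0],[0,0,0],-1]]' 50
cat > look.py <<'E'
from h import *
import sys
np.set_printoptions(precision=4,suppress=True)
st=arm.state(); p,d=arm.camera("wrist"); cv2.imwrite("pics/%s.png"%sys.argv[1],p); np.save("w.npy",d)
print(st["tool_pos"],Twc("wrist",st)[:3,3])
P=pts("wrist",d,np.ones_like(d,bool),st)
c=np.array([float(sys.argv[2]),float(sys.argv[3])])
B=P[(np.hypot(*(P[:,:2]-c).T)<.04)&(P[:,2]>.185)&(P[:,2]<.215)]
(cx,cy),(w,h),_=r=cv2.minAreaRect(B[:,:2].astype(np.float32)); m=B.mean(0); e=(B-m)[:,:2]; v=np.linalg.eigh(e.T@e)[1][:,1]
print(len(B),"mean",m,"rect",r,"yaw",np.degrees(np.arctan2(v[1],v[0])),"ztop",np.percentile(B[:,2],95))
for r in arm.landmark_of("wrist","rod_a_bar"): print(r["centre"],r["score"],atz("wrist",r["centre"],.195,st))
from scipy.spatial.transform import Rotation as R
w,x,y,z=st["ee_rot"]; M=R.from_quat([x,y,z,w]).as_matrix(); print("tool y",np.degrees(np.arctan2(M[1,1],M[0,1])),"z",M[:,2],"F",st["contact_force"])
E
python3 look.py w1 .473 -.045
```

```text
time: 2.58
tool_pos: [0.4722, -0.0445, 0.298]
ee_rot: [-0.0, 0.562, 0.827, 0.0]
contact_force: [-0.2, 0.5, -1.4]
grip_width: 0.998
grasp_force: 0.0
[ 0.4722 -0.0445  0.298 ] [0.4429 0.0284 0.4951]
1005 mean [ 0.4758 -0.0409  0.2028] rect ((0.47671929001808167, -0.04342647269368172), (0.013586152344942093, 0.07931240648031235), 22.13364028930664) yaw 112.28498534133705 ztop 0.2041951959823811
[258.6, 180.4] 0.56 [ 0.4727 -0.0409  0.195 ]
tool y 21.614981994817136 z [-0.0004  0.0003 -1.    ] F [-0.1994  0.545  -1.388 ]
```

View pics/w1.png

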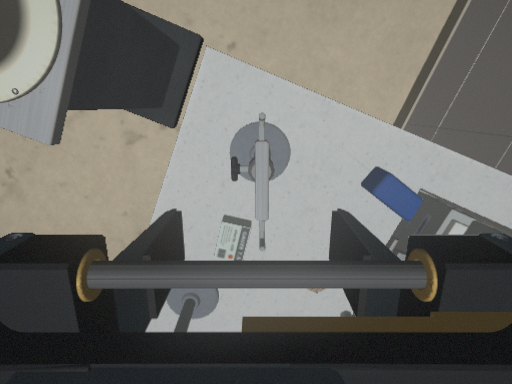

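The bar is centred at about (262,180) in the picture, its long side lying between the fingers. I'll go down and close on it.

```bash
python3 -m pendant '[[[4,2,-20],[0,0,0.5],-1],[[0,0,-30],[0,0,0],-1],[[0,0,-30],[0,0,0],-1],[[0,0,-25],[0,0,0],-1],[[0,0,-12],[0,0,0],-1],[[0,0,-5],[0,0,0],0],[[0,0,0],[0,0,0],0.6],[[0,0,0],[0,0,0],1],[[0,0,0],[0,0,0],1],[[0,0,0],[0,0,0],1],[[0,0,0],[0,0,0],1],[[0,0,0],[0,0,0],1]]' 40
```

```text
time: 4.18
tool_pos: [0.4766, -0.043, 0.176]
ee_rot: [-0.0, 0.558, 0.83, -0.0]
contact_force: [0.3, 0.4, 0.6]
grip_width: 0.264
grasp_force: 0.0
```

```bash
python3 -m pendant '[[[0,0,0],[0,0,0],1],[[0,0,0],[0,0,0],1],[[0,0,0],[0,0,0],1]]'; python3 -m pendant '[[[0,0,1],[0,0,0],1],[[0,0,1],[0,0,0],1],[[0,0,0],[0,0,0],1]]'
```

```text
time: 4.55
tool_pos: [0.4771, -0.0428, 0.1761]
ee_rot: [0.0, 0.558, 0.83, 0.0]
contact_force: [5.3, 3.1, -3.2]
grip_width: 0.128
grasp_force: 40.0
time: 4.92
tool_pos: [0.4764, -0.043, 0.178]
ee_rot: [-0.0, 0.558, 0.83, -0.0]
contact_force: [-0.5, -0.6, 0.1]
grip_width: 0.005
grasp_force: 0.0
```

Run:
```python
from h import *
a,_=arm.camera("wrist"); b,d=arm.camera("scene"); np.save("scene2.npy",d)
cv2.imwrite("pics/w2.png",np.hstack([cv2.resize(a,(440,330)),cv2.resize(b[60:210,130:280],(330,330),interpolation=cv2.INTER_CUBIC)]))
print(arm.state()["grip_width"],arm.state()["contact_force"])
```

```text
0.0020731861952418794 [-0.17075095 -0.51176493 -0.14229276]
```

View pics/w2.png

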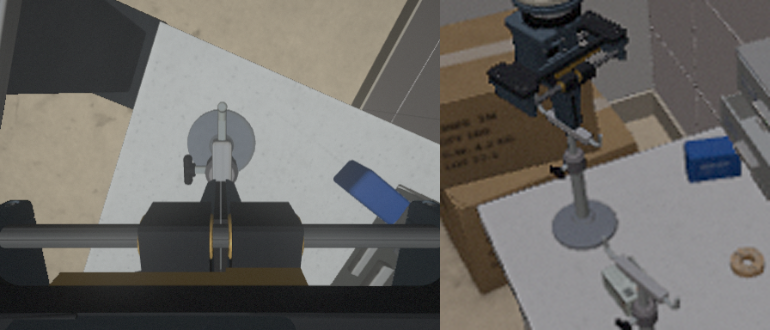

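The fingers read shut, yet the bar still shows at (222,110–180). I'll use depth to see where the bar and fingertips really are.

Run:
```python
from h import *
np.set_printoptions(precision=3,suppress=True)
st=arm.state(); a,d=arm.camera("wrist"); cv2.imwrite("pics/w3.png",cv2.resize(a[90:290,170:350],None,fx=3,fy=3,interpolation=cv2.INTER_CUBIC))
print(d[100:260:8,250:275:6])
T=Twc("wrist",st); yaw=np.radians(112); u=np.array([np.cos(yaw),np.sin(yaw)]); n=np.array([u[1],-u[0]])
for r in range(110,250,8):
    for c in (258,262): 
        P=atd("wrist",(c,r),d[r,c],st); e=P[:2]-st["tool_pos"][:2]; print(r,c,P,"along %.3f across %.3f"%(e@u,e@n))
P=pts("scene",np.load("scene2.npy"),np.load("scene2.npy")>0)
B=P[(np.hypot(P[:,0]-.473,P[:,1]+.045)<.08)&(P[:,2]>.16)&(P[:,2]<.23)]; e=B[:,:2]-st["tool_pos"][:2]
o=np.argsort(e@u); print(np.c_[(e@u),(e@n),B[:,2]][o][::12])
```

```text
[[0.    0.358 0.359 0.36  0.359]
 [0.361 0.362 0.362 0.361 0.361]
 [0.364 0.364 0.365 0.364 0.363]
 [0.365 0.153 0.153 0.368 0.367]
 [0.358 0.172 0.174 0.358 0.36 ]
 [0.357 0.178 0.178 0.357 0.359]
 [0.358 0.179 0.179 0.358 0.359]
 [0.357 0.179 0.179 0.358 0.361]
 [0.178 0.177 0.176 0.179 0.363]
 [0.176 0.176 0.175 0.177 0.365]
 [0.177 0.176 0.176 0.177 0.369]
 [0.178 0.179 0.178 0.179 0.252]
 [0.179 0.179 0.18  0.181 0.24 ]
 [0.181 0.182 0.181 0.182 0.241]
 [0.174 0.183 0.178 0.174 0.399]
 [0.163 0.184 0.166 0.161 0.162]
 [0.155 0.186 0.155 0.151 0.151]
 [0.146 0.186 0.143 0.093 0.093]
 [0.137 0.188 0.137 0.092 0.088]
 [0.13  0.129 0.13  0.086 0.083]]
110 258 [ 0.45   0.025 -0.   ] along 0.072 across 0.001
110 262 [ 0.455  0.026 -0.001] along 0.072 across 0.006
118 258 [0.45  0.024 0.216] along 0.072 across 0.000
118 262 [ 0.459  0.018 -0.   ] along 0.063 across 0.006
126 258 [0.451 0.02  0.219] along 0.068 across 0.000
126 262 [0.453 0.021 0.218] along 0.068 across 0.002
134 258 [0.453 0.015 0.2  ] along 0.062 across 0.000
134 262 [0.456 0.016 0.198] along 0.062 across 0.003
142 25
[... 1324 characters left out ...]
258 [ 0.47  -0.028  0.243] along 0.017 across 0.000
238 262 [ 0.472 -0.026  0.244] along 0.017 across 0.002
246 258 [ 0.47  -0.027  0.251] along 0.017 across 0.000
246 262 [ 0.472 -0.026  0.252] along 0.017 across 0.002
[[-0.069 -0.008  0.207]
 [-0.053 -0.003  0.191]
 [-0.04  -0.006  0.198]
 [-0.037 -0.003  0.201]
 [-0.029 -0.009  0.189]
 [-0.022 -0.01   0.197]
 [-0.018 -0.013  0.228]
 [-0.017 -0.01   0.218]
 [-0.016 -0.01   0.21 ]
 [-0.015 -0.01   0.228]
 [-0.011  0.001  0.227]
 [-0.004 -0.011  0.189]
 [-0.002 -0.005  0.163]
 [ 0.001 -0.004  0.177]
 [ 0.005 -0.014  0.22 ]
 [ 0.011 -0.01   0.191]
 [ 0.018 -0.007  0.197]
 [ 0.029 -0.012  0.202]
 [ 0.039 -0.012  0.201]
 [ 0.06  -0.002  0.199]]
```

View pics/w3.png

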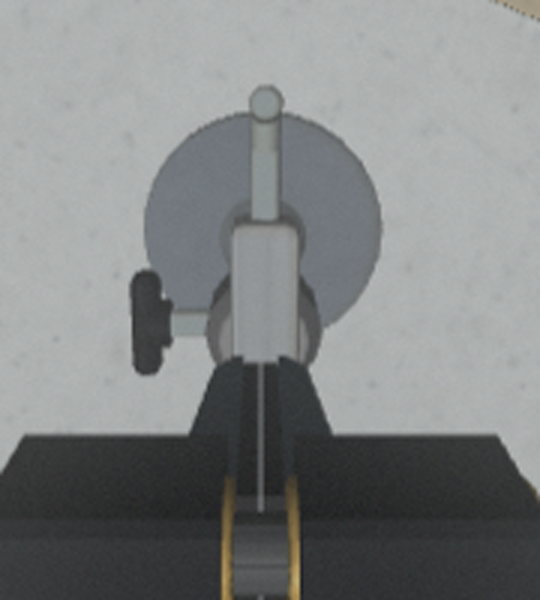

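```bash
python3 -m pendant '[[[0,0,0],[0,0,0],0],[[0,0,0],[0,0,0],0],[[0,0,0],[0,0,0],0],[[0,0,0],[0,0,0],0],[[0,0,0],[0,0,0],0]]'
python3 - <<'E'
from h import *
np.set_printoptions(precision=3,suppress=True)
st=arm.state(); a,d=arm.camera("wrist"); np.save("w4.npy",d); s,_=arm.camera("scene")
cv2.imwrite("pics/w4.png",np.hstack([cv2.resize(a[120:320,130:390],(520,400)),cv2.resize(s[70:190,150:230],(267,400),interpolation=cv2.INTER_CUBIC)]))
P=pts("wrist",d,d>0,st); u=np.array([np.cos(np.radians(112)),np.sin(np.radians(112))]); n=np.array([u[1],-u[0]])
e=P[:,:2]-st["tool_pos"][:2]; A=e@u; C=e@n
for lo in np.arange(-.06,.06,.008):
    m=(abs(A)<.02)&(C>=lo)&(C<lo+.008)&(P[:,2]>.16); print(round(lo,3),m.sum(),P[m,2].min() if m.any() else None)
E
```

```text
time: 5.7
tool_pos: [0.4766, -0.0429, 0.178]
ee_rot: [-0.0, 0.558, 0.83, -0.0]
contact_force: [0.1, -0.4, 0.4]
grip_width: 0.493
grasp_force: 0.0
-0.06 0 None
-0.052 90 0.30523794146850985
-0.044 182 0.30513919047902227
-0.036 692 0.20620602448530814
-0.028 2121 0.20288473118869182
-0.02 0 None
-0.012 218 0.1999475847661382
-0.004 705 0.20136652462959748
0.004 273 0.19944187845241307
0.012 0 None
0.02 2206 0.20364270447559757
0.028 473 0.20831089447687406
0.036 0 None
0.044 0 None
0.052 0 None
```

View pics/w4.png

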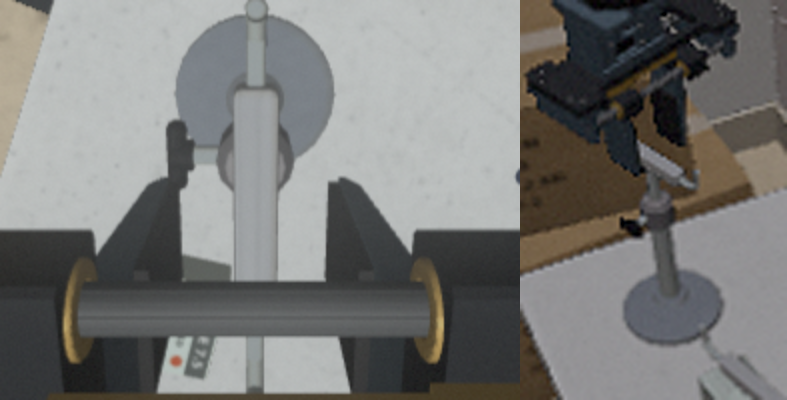

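The fingertips end at z≈0.203, about level with the bar's top, so I only pinched its rounded edge. I'll go 20 mm deeper and check.

```bash
python3 -m pendant '[[[0,0,-6],[0,0,0],0],[[0,0,-7],[0,0,0],0],[[0,0,-7],[0,0,0],0],[[0,0,0],[0,0,0],0]]'
python3 - <<'E'
from h import *
st=arm.state(); a,d=arm.camera("wrist"); s,_=arm.camera("scene")
cv2.imwrite("pics/w5.png",np.hstack([cv2.resize(a[120:320,130:390],(520,400)),cv2.resize(s[70:190,150:230],(267,400),interpolation=cv2.INTER_CUBIC)]))
P=pts("wrist",d,d>0,st); u=np.array([np.cos(np.radians(112)),np.sin(np.radians(112))]); n=np.array([u[1],-u[0]])
e=P[:,:2]-st["tool_pos"][:2]; A=e@u; C=e@n
for lo in np.arange(-.06,.06,.008):
    m=(abs(A)<.02)&(C>=lo)&(C<lo+.008)&(P[:,2]>.16); print(round(lo,3),m.sum(),P[m,2].min() if m.any() else None)
E
```

```text
time: 6.3
tool_pos: [0.4761, -0.0429, 0.1573]
ee_rot: [-0.001, 0.558, 0.83, -0.0]
contact_force: [-0.5, 0.4, 0.6]
grip_width: 0.505
grasp_force: 0.0
-0.06 0 None
-0.052 101 0.2847966406979594
-0.044 181 0.2846527748065028
-0.036 730 0.18613955623835624
-0.028 2118 0.18288774743766728
-0.02 0 None
-0.012 173 0.19953797710496055
-0.004 628 0.20109830036003504
0.004 253 0.19975392959762123
0.012 0 None
0.02 2193 0.18291275675465146
0.028 518 0.1865267239306153
0.036 0 None
0.044 0 None
0.052 0 None
```

View pics/w5.png

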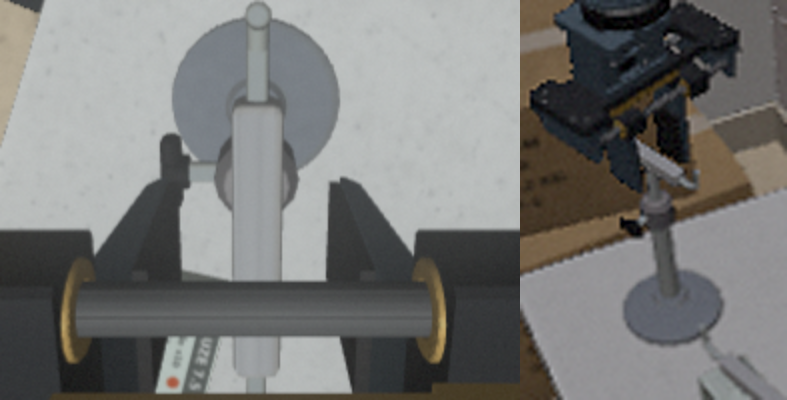

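The tips (about .182) now flank the bar. I'll go 5 mm lower and close.

```bash
python3 -m pendant '[[[0,0,-5],[0,0,0],0],[[0,0,0],[0,0,0],0.6],[[0,0,0],[0,0,0],1],[[0,0,0],[0,0,0],1],[[0,0,0],[0,0,0],1],[[0,0,0],[0,0,0],1],[[0,0,0],[0,0,0],1]]' 40;  python3 -m pendant '[[[0,0,0],[0,0,0],1],[[0,0,0],[0,0,0],1]]'
```

```text
time: 7.28
tool_pos: [0.4772, -0.0428, 0.1531]
ee_rot: [0.0, 0.558, 0.83, 0.0]
contact_force: [4.6, 3.2, -3.2]
grip_width: 0.148
grasp_force: 40.0
time: 7.52
tool_pos: [0.4772, -0.0428, 0.1531]
ee_rot: [0.0, 0.558, 0.83, 0.0]
contact_force: [4.3, 2.7, -1.9]
grip_width: 0.151
grasp_force: 40.0
```

The width is 13.8 mm, so the bar is held. Now a light pull.

```bash
python3 -m pendant '[[[0,0,1],[0,0,0],1],[[0,0,1],[0,0,0],1],[[0,0,0],[0,0,0],1]]'; python3 -m pendant '[[[0,0,1],[0,0,0],1],[[0,0,1],[0,0,0],1],[[0,0,0],[0,0,0],1]]'
```

```text
time: 7.9
tool_pos: [0.477, -0.0427, 0.1532]
ee_rot: [-0.0, 0.559, 0.829, 0.0]
contact_force: [17.9, 1.7, -44.5]
grip_width: 0.151
grasp_force: 40.0
time: 8.28
tool_pos: [0.4768, -0.0425, 0.1546]
ee_rot: [-0.001, 0.559, 0.829, 0.0]
contact_force: [20.6, 2.5, -56.2]
grip_width: 0.152
grasp_force: 40.0
```

56 N with almost no motion: this stand (y≈-0.04) is clamped. I'll unload, release and go over to the other one.

```bash
python3 -m pendant '[[[0,0,-2],[0,0,0],1],[[0,0,-2],[0,0,0],1],[[0,0,0],[0,0,0],0],[[0,0,0],[0,0,0],0],[[0,0,0],[0,0,0],0],[[0,0,0],[0,0,0],-1],[[0,0,20],[0,0,0],-1],[[0,0,50],[0,0,0],-1],[[0,0,50],[0,0,0],-1],[[-3,-37,25],[0,0,0],-1],[[-3,-50,0],[0,0,-1],-1],[[-4,-50,0],[0,0,-1],-1],[[-4,-50,0],[0,0,-1],-1],[[-3,-50,0],[0,0,-1],-1],[[-3,-40,0],[0,0,-0.3],-1],[[0,-22,0],[0,0,0],-1],[[0,0,0],[0,0,0],-1],[[0,0,0],[0,0,0],-1]]'; python3 look.py w6 .457 -.342
```

```text
time: 10.52
tool_pos: [0.4567, -0.3408, 0.298]
ee_rot: [-0.0, 0.589, 0.808, 0.0]
contact_force: [-0.1, 0.6, -0.0]
grip_width: 1.003
grasp_force: 0.0
[ 0.4567 -0.3408  0.298 ] [ 0.4322 -0.2663  0.4951]
1040 mean [ 0.4572 -0.3405  0.2028] rect ((0.45780596137046814, -0.34152019023895264), (0.013745009899139404, 0.07941263169050217), 17.589881896972656) yaw 107.90855699849848 ztop 0.20422378398612537
[258.0, 185.4] 0.56 [ 0.4585 -0.3426  0.195 ]
tool y 17.848717126625978 z [-0.0002  0.0006 -1.    ] F [-0.0714  0.6337 -0.0053]
```

View pics/w6.png

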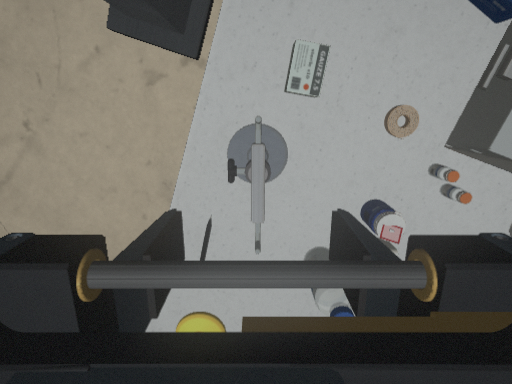

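This is the grey stand, its bar at (258,185), well centred; the bottles at (335,290) and (385,220) are clear of the fingers. Going down to the same depth as before.

```bash
python3 -m pendant '[[[1,-1,-20],[0,0,0],-1],[[0,0,-30],[0,0,0],-1],[[0,0,-30],[0,0,0],-1],[[0,0,-30],[0,0,0],-0.6],[[0,0,-20],[0,0,0],-0.3],[[0,0,-10],[0,0,0],0],[[0,0,-5],[0,0,0],0],[[0,0,0],[0,0,0],0.6],[[0,0,0],[0,0,0],1],[[0,0,0],[0,0,0],1],[[0,0,0],[0,0,0],1],[[0,0,0],[0,0,0],1],[[0,0,0],[0,0,0],1],[[0,0,0],[0,0,0],1]]' 50;  python3 -m pendant '[[[0,0,1],[0,0,0],1],[[0,0,1],[0,0,0],1],[[0,0,0],[0,0,0],1]]'
```

```text
time: 12.38
tool_pos: [0.4586, -0.3428, 0.1533]
ee_rot: [0.001, 0.589, 0.808, 0.001]
contact_force: [7.1, 2.8, -0.5]
grip_width: 0.147
grasp_force: 50.0
time: 12.75
tool_pos: [0.4586, -0.3428, 0.1551]
ee_rot: [0.001, 0.589, 0.808, 0.001]
contact_force: [7.6, 1.7, -4.7]
grip_width: 0.153
grasp_force: 50.0
```

It moves 1.8 mm under about 5 N: this is the loose one. I'll pull gently.

```bash
python3 -m pendant '[[[0,0,4],[0,0,0],1],[[0,0,6],[0,0,0],1],[[0,0,6],[0,0,0],1],[[0,0,6],[0,0,0],1],[[0,0,6],[0,0,0],1],[[0,0,4],[0,0,0],1],[[0,0,0],[0,0,0],1]]';  python3 -m pendant '[[[0,0,5],[0,0,0],1],[[0,0,6],[0,0,0],1],[[0,0,6],[0,0,0],1],[[0,0,6],[0,0,0],1],[[0,0,5],[0,0,0],1],[[0,0,4],[0,0,0],1],[[0,0,2],[0,0,0],1],[[0,0,0],[0,0,0],1],[[0,0,0],[0,0,0],1]]'
python3 - <<'E'
from h import *
st=arm.state(); p,d=arm.camera("wrist")
P=pts("wrist",d,d>0,st); u=np.array([np.cos(np.radians(107.9)),np.sin(np.radians(107.9))]); n=np.array([u[1],-u[0]])
e=P[:,:2]-st["tool_pos"][:2]; m=(e@u>.02)&(e@u<.04)&(abs(e@n)<.006)&(P[:,2]>.2)
print(st["tool_pos"][2],"bar top",np.median(P[m,2]),m.sum())
s,d=arm.camera("scene"); cv2.imwrite("pics/s7.png",cv2.resize(s[125:245,165:285],(600,600),interpolation=cv2.INTER_CUBIC))
P=pts("scene",d,d>0); e=P[:,:2]-st["tool_pos"][:2]; m=(abs(e@u)>.022)&(abs(e@u)<.042)&(abs(e@n)<.012)&(P[:,2]>.2)
print(np.percentile(P[m,2],[5,50,95]),m.sum())
E
```

```text
time: 13.62
tool_pos: [0.4586, -0.3428, 0.1871]
ee_rot: [0.001, 0.589, 0.808, 0.001]
contact_force: [9.0, 1.1, -5.4]
grip_width: 0.15
grasp_force: 50.0
time: 14.75
tool_pos: [0.4586, -0.3428, 0.2208]
ee_rot: [0.001, 0.589, 0.808, 0.001]
contact_force: [9.8, 1.4, -7.6]
grip_width: 0.15
grasp_force: 50.0
0.2207641852782045 bar top 0.3586608146984963 5590
[0.267331   0.42195549 0.64457097] 434
```

View pics/s7.png

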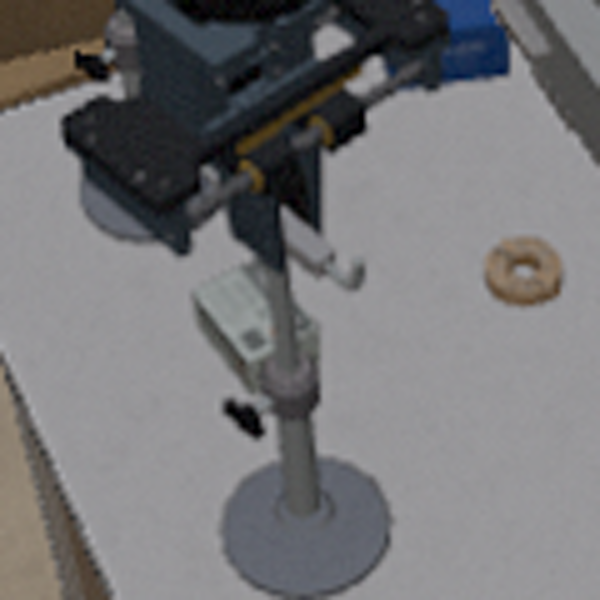

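The rod is up with the bar in the fingers (bar at (310,245), collar rim at (290,375)), risen about 67.5 mm by the arm. I'll raise the remainder and check for slip by depth.

```bash
python3 -m pendant '[[[0,0,4],[0,0,0],1],[[0,0,4],[0,0,0],1],[[0,0,3],[0,0,0],1],[[0,0,1.5],[0,0,0],1],[[0,0,0],[0,0,0],1],[[0,0,0],[0,0,0],1]]'
cat > chk.py <<'E'
from h import *
st=arm.state(); p,d=arm.camera("wrist"); cv2.imwrite("pics/w8.png",p)
P=pts("wrist",d,d>0,st); u=np.array([np.cos(np.radians(107.9)),np.sin(np.radians(107.9))]); n=np.array([u[1],-u[0]])
e=P[:,:2]-st["tool_pos"][:2]; m=(e@u>.02)&(e@u<.04)&(abs(e@n)<.006)&(P[:,2]>.25)&(P[:,2]<.3)
print(st["tool_pos"][2],"bar top",np.percentile(P[m,2],[5,50,95]),m.sum())
s,d=arm.camera("scene"); cv2.imwrite("pics/s8.png",cv2.resize(s[125:245,165:285],(600,600),interpolation=cv2.INTER_CUBIC))
P=pts("scene",d,d>0); e=P[:,:2]-st["tool_pos"][:2]; m=(-(e@u)>.018)&(-(e@u)<.042)&(abs(e@n)<.015)&(P[:,2]>.24)&(P[:,2]<.31)
print(np.percentile(P[m,2],[5,50,95]),m.sum())
E
python3 chk.py
```

```text
time: 15.6
tool_pos: [0.4586, -0.3428, 0.2332]
ee_rot: [0.001, 0.589, 0.808, 0.001]
contact_force: [9.8, 0.4, -9.4]
grip_width: 0.152
grasp_force: 50.0
0.2332081586207748 bar top [0.28196024 0.28306305 0.28408078] 834
[0.27113761 0.27985021 0.28499589] 69
```

The bar top has risen from 0.2028 to 0.2831, which is 80.3 mm, and the arm rose 79.9 mm, so there was no slip. Handing in while holding.

```bash
python3 -c "
from workcell import arm
print(arm.hand_in())"
```

```text
the job is handed in; nothing more can be done
None
```

The loose stand was the one at about (0.458, -0.342): its rod is pulled up about 80 mm, so by measured height the groove is level with the collar rim (the groove itself was not seen), and I handed in still holding it; the pull that showed the other stand is clamped reached 56 N rather than a light one, but its rod did not come up.

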